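# Put the baking set away: spoons on the clip rack, moulds nested

## Task

Put the baking set away: click every measuring spoon fully down into the clip rack, one to a clip, bowl upward and pointing away from you, in size order with the largest at the left end of the row and the smallest at the right (clips left empty do not matter). Nest all the pudding moulds gently into one upright column, each fully home in the one below and not rammed tight, and leave the preserving jar, honey jar and egg timer where they are.

Things in the scene. Friction and masses are not known exactly. Their poses are not given: they have to be found in the camera images.
- rack: clip rack, fixed on the wooden board over the stove (board top z = 0.018): wooden base 78 x 250 x 8 mm, on it two wooden rails along its y, 12 mm wide, at x = -32 and +32 mm, tops 32 mm above the board; 52 mm free between them for fingers. Four spring clips 60 mm apart, each a pair of sprung steel jaws on each rail, tips 56 mm above the board. Origin: centre of underside; x away from the robot, y left, z up
- clip0 (a point): clip 0 (leftmost): where the middle of a clicked-in bar lies, midway between the rails, rack y = +90 mm, 38 mm above the board; rack's axes. The flared jaws guide a level bar in from about 5 mm off; pressed straight down with 5 to 20 N it snaps past their beads onto both rails; unclicked it sits over 8 mm higher
- clip1 (a point): clip 1 (second from left): where the middle of a clicked-in bar lies, midway between the rails, rack y = +30 mm, 38 mm above the board; rack's axes. The flared jaws guide a level bar in from about 5 mm off; pressed straight down with 5 to 20 N it snaps past their beads onto both rails; unclicked it sits over 8 mm higher
- clip2 (a point): clip 2 (second from right): where the middle of a clicked-in bar lies, midway between the rails, rack y = -30 mm, 38 mm above the board; rack's axes. The flared jaws guide a level bar in from about 5 mm off; pressed straight down with 5 to 20 N it snaps past their beads onto both rails; unclicked it sits over 8 mm higher
- clip3 (a point): clip 3 (rightmost): where the middle of a clicked-in bar lies, midway between the rails, rack y = -90 mm, 38 mm above the board; rack's axes. The flared jaws guide a level bar in from about 5 mm off; pressed straight down with 5 to 20 N it snaps past their beads onto both rails; unclicked it sits over 8 mm higher
- spoon_a: largest of four steel measuring spoons (may be absent), lying level, 60 g. Origin: middle of its round bar, 12 mm thick, 22 mm above what it lies on; x along the bar to the bowl, z up. Bar bare from x = -45 to 44 mm; bowl 48 mm across, 28 mm deep, centred at x = 68, rim 6 mm above the bar's axis; foot plate 50 mm wide, 30 mm high at x = -45 to -52. Starts with bowl away, turned up to 0.3 rad
- spoon_b: second largest of four steel measuring spoons (may be absent), lying level, 60 g. Origin: middle of its round bar, 12 mm thick, 22 mm above what it lies on; x along the bar to the bowl, z up. Bar bare from x = -45 to 44 mm; bowl 40 mm across, 28 mm deep, centred at x = 64, rim 6 mm above the bar's axis; foot plate 50 mm wide, 30 mm high at x = -45 to -52. Starts with bowl away, turned up to 0.3 rad
- spoon_c: third largest of four steel measuring spoons (may be absent), lying level, 60 g. Origin: middle of its round bar, 12 mm thick, 22 mm above what it lies on; x along the bar to the bowl, z up. Bar bare from x = -45 to 44 mm; bowl 32 mm across, 28 mm deep, centred at x = 60, rim 6 mm above the bar's axis; foot plate 50 mm wide, 30 mm high at x = -45 to -52. Starts with bowl away, turned up to 0.3 rad
- spoon_d: smallest of four steel measuring spoons (may be absent), lying level, 60 g. Origin: middle of its round bar, 12 mm thick, 22 mm above what it lies on; x along the bar to the bowl, z up. Bar bare from x = -45 to 44 mm; bowl 24 mm across, 28 mm deep, centred at x = 56, rim 6 mm above the bar's axis; foot plate 50 mm wide, 30 mm high at x = -45 to -52. Starts with bowl away, turned up to 0.3 rad
- mould_a: one of up to four equal aluminium pudding moulds (may be absent), open on top, 55 mm high, 70 g, upright. Origin: centre of underside. From 28 to 55 mm up a straight band, 62 mm across outside, 57 inside, to grip by; below its shoulder it tapers from 50 to 40 mm. Home in another, its shoulder sits on that rim, underside 27 mm above the other's, 2 to 3 mm play sideways; keep fingertips above the shoulder
- mould_b: one of up to four equal aluminium pudding moulds (may be absent), open on top, 55 mm high, 70 g, upright. Origin: centre of underside. From 28 to 55 mm up a straight band, 62 mm across outside, 57 inside, to grip by; below its shoulder it tapers from 50 to 40 mm. Home in another, its shoulder sits on that rim, underside 27 mm above the other's, 2 to 3 mm play sideways; keep fingertips above the shoulder
- mould_c: one of up to four equal aluminium pudding moulds (may be absent), open on top, 55 mm high, 70 g, upright. Origin: centre of underside. From 28 to 55 mm up a straight band, 62 mm across outside, 57 inside, to grip by; below its shoulder it tapers from 50 to 40 mm. Home in another, its shoulder sits on that rim, underside 27 mm above the other's, 2 to 3 mm play sideways; keep fingertips above the shoulder
- mould_d: one of up to four equal aluminium pudding moulds (may be absent), open on top, 55 mm high, 70 g, upright. Origin: centre of underside. From 28 to 55 mm up a straight band, 62 mm across outside, 57 inside, to grip by; below its shoulder it tapers from 50 to 40 mm. Home in another, its shoulder sits on that rim, underside 27 mm above the other's, 2 to 3 mm play sideways; keep fingertips above the shoulder
- jar_clip: bystander: clear glass preserving jar with a red rubber ring under its rim, 60 mm across, 86 mm high, at the far edge of the board; origin at its underside
- jar_honey: bystander: honey jar with a dark lid, 65 mm across, 86 mm high, at the far edge of the board; origin at its underside
- egg_timer: bystander: black egg-shaped timer, 49 mm across, 60 mm high, at the far edge of the board; origin at its underside

How it is judged:
At the end, for the whole second after the job is handed in: Each spoon present: bar middle within 12 mm of a clip (from above), 34 to 41.5 mm above the board, within 0.12 rad of the rack's x, bowl up and away; each smaller one 40 mm or more right of each larger. Moulds: upright (0.08 rad), within 12 mm of one axis, undersides within 89 mm. All at rest ((horizontal distance between spoon_a and clip0 below 0.012 m or horizontal distance between spoon_a and clip1 below 0.012 m or horizontal distance between spoon_a and clip2 below 0.012 m or horizontal distance between spoon_a and clip3 below 0.012 m) and z of spoon_a in the frame of rack between 0.034 and 0.0415 m and angle between the x axis of each of spoon_a, spoon_b, spoon_c, spoon_d and the x axis of rack, either way round below 0.12 rad and angle between each of spoon_a, spoon_b, spoon_c, spoon_d's own z axis and vertical below 1 rad and linear speed of each of spoon_a, spoon_b, spoon_c, spoon_d, mould_a, mould_b, mould_c, mould_d below 0.02 m/s and y of each of spoon_b, spoon_c, spoon_d in the frame of spoon_a below -0.04 m and y of spoon_a in the frame of spoon_b above 0.04 m and y of each of spoon_a, spoon_b in the frame of spoon_c above 0.04 m and y of each of spoon_a, spoon_b, spoon_c in the frame of spoon_d above 0.04 m and (horizontal distance between spoon_b and clip0 below 0.012 m or horizontal distance between spoon_b and clip1 below 0.012 m or horizontal distance between spoon_b and clip2 below 0.012 m or horizontal distance between spoon_b and clip3 below 0.012 m) and z of spoon_b in the frame of rack between 0.034 and 0.0415 m and y of each of spoon_c, spoon_d in the frame of spoon_b below -0.04 m and (horizontal distance between spoon_c and clip0 below 0.012 m or horizontal distance between spoon_c and clip1 below 0.012 m or horizontal distance between spoon_c and clip2 below 0.012 m or horizontal distance between spoon_c and clip3 below 0.012 m) and z of spoon_c in the frame of rack between 0.034 and 0.0415 m and y of spoon_d in the frame of spoon_c below -0.04 m and (horizontal distance between spoon_d and clip0 below 0.012 m or horizontal distance between spoon_d and clip1 below 0.012 m or horizontal distance between spoon_d and clip2 below 0.012 m or horizontal distance between spoon_d and clip3 below 0.012 m) and z of spoon_d in the frame of rack between 0.034 and 0.0415 m and angle between each of mould_a, mould_b, mould_c, mould_d's own z axis and vertical below 0.08 rad and horizontal distance between mould_a and mould_b below 0.012 m and horizontal distance between each of mould_a, mould_b and mould_c below 0.012 m and horizontal distance between each of mould_a, mould_b, mould_c and mould_d below 0.012 m and distance between mould_a and mould_b below 0.089 m and distance between each of mould_a, mould_b and mould_c below 0.089 m and distance between each of mould_a, mould_b, mould_c and mould_d below 0.089 m); the robot touches nothing.
It fails at once if the preserving jar is pushed more than 4 cm from where it stood or tipped over (distance of jar_clip from where it was at the start of the episode above 0.04 m or angle between jar_clip's own z axis and vertical above 0.4 rad).
It fails at once if the honey jar is pushed more than 4 cm from where it stood or tipped over (distance of jar_honey from where it was at the start of the episode above 0.04 m or angle between jar_honey's own z axis and vertical above 0.4 rad).
It fails at once if the egg timer is pushed more than 4 cm from where it stood or tipped over (distance of egg_timer from where it was at the start of the episode above 0.04 m or angle between egg_timer's own z axis and vertical above 0.4 rad).
It fails at once if a mould is rammed into another with more than 40 N (contact force between mould_a and mould_b above 40 N or contact force between any of mould_a, mould_b and mould_c above 40 N or contact force between any of mould_a, mould_b, mould_c and mould_d above 40 N).
Of spoon_a, spoon_b, spoon_c, spoon_d only 3 to 4 are there at a start; the rules pass over those that are not, and their reading is None.
Of mould_a, mould_b, mould_c, mould_d only 3 to 4 are there at a start; the rules pass over those that are not, and their reading is None.
At some moment in a run one of spoon_a, spoon_b, spoon_c, spoon_d may be knocked a few centimetres aside while the robot is not near it.
It also fails if it takes over 210 s, if anything falls off the work surface, if the arm or the gripper's body presses on something with over 40 N, if the wrist force passes 120 N, or if a joint passes its speed limit or range.

## Robot

A 6-joint arm with a two-finger parallel gripper is mounted at the origin on a cart in front of the work surface, level with it; the furniture and walls round the work are solid. World frame = base frame: x ahead of the robot, y to its left, z up, the work surface at z = 0. Lengths are in m, angles in rad, forces in N, time in s.
With the tool pointing down it reaches from about 0.325 to 0.775 m from the base axis. Payload 5.5 kg.
Tool frame: the origin (TCP) lies between the finger pads; the fingertips stand 8 mm ahead of it and the grasp point (between the pads) lies 11 mm behind it (tcp_to_tips is the distance from the TCP to the fingertips, in m); z points along the fingers, y is the line along which they close (so a half turn about z gives the same grasp; the last joint's range is limited). The gripper opens to 88 mm and grips with 3 to 60 N. Pads are 20 mm wide; open, the fingers measure 115 mm over their backs; the gripper's body (75 mm by 178 mm) begins 61 mm behind the grasp point.
Start: joints at [-1.287, 0.091, 1.231, -0, 1.82, -0.057], TCP at [0.201, -0.566, 0.231] pointing down, gripper open.
Joint ranges: [-2.87, 2.87], [-0.86, 2.18], [0.17, 2.46], [-1.51, 4.65], [0.06, 2.69], [-2.65, 2.65]. Speed limits (rad/s): [2.57, 2.57, 3.01, 3.14, 3.14, 3.14].

## Interface

Orientations are given as a unit quaternion [w, x, y, z].
In Python, from bench import * gives the robot as it stands. Calls block until the motion is done:
- move_to(position, orientation): joint-space move of the TCP to a pose.
- move_l(position, speed=0.15, orientation=None): straight line of the TCP; orientation=None keeps the orientation; speed is the mean speed in m/s.
- movej(angles): joint-space move.
- gripper_open() and close(): open the fingers fully, or close them until they stop; the grip force is fixed at half the most.
- hold(seconds).
- inverse_kinematics(position, orientation): joint angles nearest the present ones, or None.
- state(): the state.
- get_image(name): name is "side" or "top" or "wrist"; returns a dict with "frame" (384x512x3 uint8, blue, green, red), "depth" (384x512 float32, m along the optical axis (not along the pixel's ray), 0 where there is no reading), "camera_matrix" (3x3 intrinsics, pixels), "k1" (the pictures are not rectified: a ray, as slopes to the right and down, at radius r is drawn at 1 + k1 r^2 times it, then the intrinsics apply), "view" (4x4, takes a point from world to camera coordinates). Camera axes: x right, y up, looking along -z (the intrinsics and any distortion apply to the point x, -y, -z); pixel columns grow to the right and rows downward; lengths in m; the calibration is good to about 2 mm. A picture is of the moment at which its call begins.
A pose or a line that the arm cannot do raises IKError and nothing moves.
- job_done(): hands the job in; it is judged then, once.
The state is a dict: "time": time; "joint_pos": joint angles; "dq": joint speeds; "joint_torque": joint torques, N m; "ee_pos": TCP position; "ee_rot": TCP orientation; "ft_force": force on the tool from outside, world axes, zero at the start; "moment": the same for the moment, N m; "finger_gap": finger opening in m; "finger_force": force on a finger pad.
Only numpy, scipy, OpenCV 4.12 (cv2) and the standard library are available. Lean on these libraries where they do the work, as an engineer would, in place of code of your own. Each camera call takes 0.05 s, during which the arm holds its last target. There are 200 camera calls.

## Working session

There is one attempt and no reset: what is moved stays moved. The work goes in short steps, each a Python script; the robot and the scene stay as the last script left them, time stands still between calls to the robot, and variables do not carry over. Pictures are saved under pics/ and viewed, at most 14 in all, crops included, and the job is handed in when it is done.

```bash
mkdir -p pics; ls; python3 - <<'E'
from bench import *
import cv2,numpy as np
for n in ("top","side"):
    d=get_image(n); cv2.imwrite(f"pics/{n}0.png",d["frame"]); np.savez(f"{n}0.npz",**{k:d[k] for k in d})
    print(n,d["camera_matrix"].tolist(),d["k1"],np.round(d["view"],3).tolist())
s=state();print(s)
E
```

```text
pics
top [[392.0050408825794, 0.0, 254.15487834213005], [0.0, 392.0050408825794, 193.2314140638626], [0.0, 0.0, 1.0]] -0.04582407757523617 [[0.01, -1.0, 0.009, 0.04], [0.987, 0.011, 0.16, -0.611], [-0.16, 0.007, 0.987, -0.836], [0.0, 0.0, 0.0, 1.0]]
side [[363.025735173131, 0.0, 254.82671820520451], [0.0, 363.025735173131, 189.4962361688263], [0.0, 0.0, 1.0]] -0.07037202609649937 [[1.0, -0.004, 0.016, -0.618], [-0.012, 0.487, 0.873, -0.066], [-0.011, -0.873, 0.487, -0.908], [0.0, 0.0, 0.0, 1.0]]
{'time': 0.1, 'joint_pos': array([-1.28669137e+00,  9.17644462e-02,  1.23176717e+00,  3.74576599e-05,
        1.81981950e+00, -5.66901014e-02]), 'dq': array([ 0.00024952, -0.00205887, -0.00047764, -0.0006511 , -0.00085201,
       -0.00033454]), 'joint_torque': array([ 2.17189954e-03, -4.47857666e+01, -4.07569563e+01,  6.99752360e-02,
        2.84372288e-02, -1.08929346e-04]), 'ee_pos': array([ 0.20048413, -0.56523659,  0.22963044]), 'ee_rot': array([-8.75611243e-04,  9.85516273e-01,  1.69578601e-01, -8.17216622e-05]), 'ft_force': array([-0.7836211 , -0.55418702, -0.06259988]), 'moment': array([ 0.03513456,  0.05143977, -0.01885335]), 'finger_force': 0.0, 'finger_gap': 0.08717249242038576}
```

View pics/top0.png

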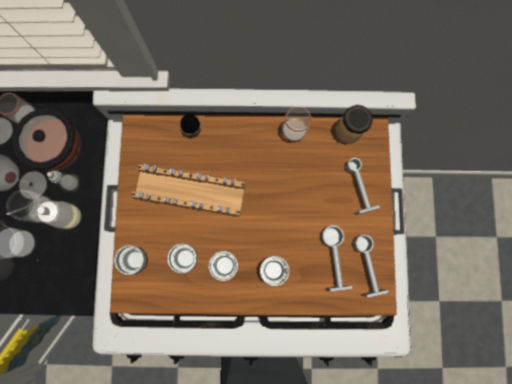

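View pics/side0.png

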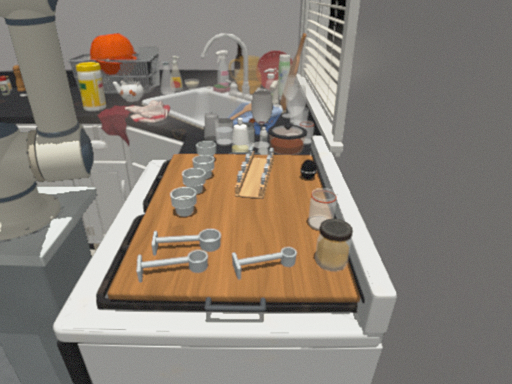

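The pictures show three spoons, with bowls at top-view pixels (333,236), (365,243) and (355,165). There are four moulds, at (131,260), (183,258), (223,265) and (274,270). The rack is near (189,190), and the jars and timer are at the far edge.

```bash
cat > h.py <<'E'
import numpy as np, cv2
def cloud(d):
    K=np.array(d["camera_matrix"]); k=float(d["k1"]); D=np.array(d["depth"])
    h,w=D.shape; u,v=np.meshgrid(np.arange(w),np.arange(h))
    p=cv2.undistortPoints(np.stack([u,v],-1).reshape(-1,1,2).astype(np.float64),K,np.array([k,0,0,0.])).reshape(h,w,2)
    P=np.stack([p[...,0]*D,-p[...,1]*D,-D,np.ones_like(D)],-1)
    W=P@np.linalg.inv(np.array(d["view"])).T
    W[D<=0]=np.nan
    return W[...,:3]
E
python3 - <<'E'
from h import *
C={}
for n in ("top","side"):
    d=np.load(n+"0.npz"); C[n]=cloud(d)
W=C["top"]
m=(W[...,0]>.25)&(W[...,0]<.75)&(abs(W[...,1])<.4)
print("board z",np.nanmedian(W[...,2][m]),"side",np.nanmedian(C["side"][230:290,150:300,2]))
mm=(m&(W[...,2]>.026)&(W[...,2]<.12)).astype(np.uint8)
n,l,s,c=cv2.connectedComponentsWithStats(mm)
for i in range(1,n):
    if s[i,4]<25: continue
    P=W[l==i]; print(i,s[i].tolist(),np.round(c[i]),"xyz med",np.round(np.median(P,0),3),"min",np.round(P.min(0),3),"max",np.round(P.max(0),3),
      "z pct",np.round(np.percentile(P[:,2],[5,50,80,95]),3))
vis=np.clip((W[...,2]-0.0)/.12*255,0,255); 
big=cv2.resize(np.nan_to_num(vis).astype(np.uint8)[90:330,100:410],None,fx=2.5,fy=2.5,interpolation=cv2.INTER_NEAREST)
cv2.imwrite("pics/hm.png",cv2.applyColorMap(big,cv2.COLORMAP_JET))
E
```

```text
board z 0.01720828225959492 side 0.0178426476807432
1 [286, 127, 21, 15, 216] [296. 134.] xyz med [ 0.744 -0.046  0.073] min [ 0.74  -0.069  0.026] max [ 0.75  -0.026  0.106] z pct [0.034 0.073 0.091 0.103]
2 [339, 128, 30, 16, 286] [353. 134.] xyz med [ 0.744 -0.175  0.075] min [ 0.738 -0.202  0.026] max [ 0.75  -0.153  0.106] z pct [0.031 0.075 0.101 0.104]
4 [346, 158, 34, 57, 402] [361. 187.] xyz med [ 0.629 -0.197  0.044] min [ 0.568 -0.237  0.026] max [ 0.697 -0.168  0.052] z pct [0.031 0.044 0.046 0.048]
5 [131, 164, 115, 52, 2092] [188. 189.] xyz med [0.623 0.198 0.048] min [0.562 0.068 0.026] max [0.674 0.325 0.076] z pct [0.026 0.048 0.052 0.071]
8 [154, 181, 8, 12, 25] [157. 186.] xyz med [0.629 0.272 0.027] min [0.615 0.263 0.026] max [0.641 0.278 0.029] z pct [0.026 0.027 0.028 0.029]
10 [172, 181, 7, 12, 30] [175. 187.] xyz med [0.626 0.23  0.027] min [0.615 0.223 0.026] max [0.641 0.237 0.029] z pct [0.026 0.027 0.028 0.029]
54 [322, 226, 30, 65, 460] [336. 261.] xyz med [ 0.461 -0.138  0.045] min [ 0.398 -0.169  0.026] max [ 0.539 -0.108  0.051] z pct [0.032 0.045 0.046 0.048]
55 [354, 235, 35, 63, 469] [370. 268.] xyz med [ 0.444 -0.213  0.045] min [ 0.384 -0.25   0.026] max [ 0.519 -0.181  0.05 ] z pct [0.03  0.045 0.047 0.048]
56 [115, 245, 31, 29, 506] [128. 259.] xyz med [0.461 0.328 0.052] min [0.431 0.284 0.026] max [0.492 0.345 0.076] z pct [0.032 0.052 0.071 0.074]
57 [168, 244, 30, 28, 455] [181. 258.] xyz med [0.466 0.21  0.049] min [0.437 0.17  0.026] max [0.495 0.231 0.077] z pct [0.031 0.049 0.07  0.073]
58 [209, 252, 29, 29, 448] [222. 266.] xyz med [0.448 0.117 0.048] min [0.419 0.082 0.026] max [0.479 0.142 0.076] z pct [0.031 0.048 0.071 0.073]
61 [261, 257, 29, 28, 429] [275. 271.] xyz med [ 0.438 -0.003  0.048] min [ 0.412 -0.029  0.026] max [0.469 0.031 0.076] z pct [0.03  0.048 0.071 0.073]
```

View pics/hm.png

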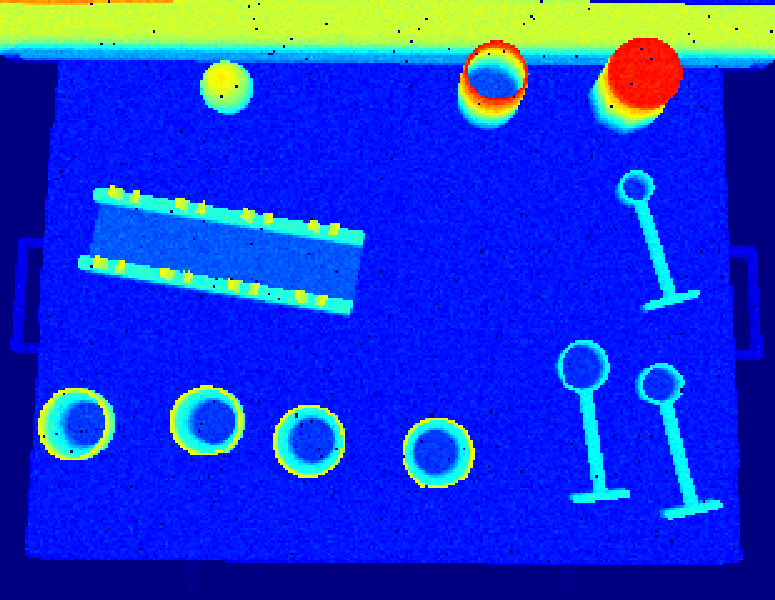

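The height map is clean. It shows the rack rails with four jaw pairs, four moulds, and three spoons with distinct bowl sizes. Next I fit precise poses.

```bash
cat >> h.py <<'E'
from scipy.optimize import least_squares
B=0.018
def circ(P,r):
    f=lambda q:np.hypot(P[:,0]-q[0],P[:,1]-q[1])-(r if r else q[2])
    x0=list((P[:,:2].min(0)+P[:,:2].max(0))/2)+([] if r else [.02])
    return least_squares(f,x0,loss='soft_l1',f_scale=.002)
def comps(W,zlo=.026,zhi=.2,xmax=.715,minp=40):
    m=((W[...,0]>.3)&(W[...,0]<xmax)&(abs(W[...,1])<.38)&(W[...,2]>zlo)&(W[...,2]<zhi)).astype(np.uint8)
    m=cv2.morphologyEx(m,cv2.MORPH_CLOSE,np.ones((3,3),np.uint8))&m
    n,l,s,c=cv2.connectedComponentsWithStats(m)
    return [W[l==i] for i in range(1,n) if s[i,4]>=minp]
def spoon(P):
    """pose of a lying spoon from its points: x,y of origin, yaw, bowl diameter"""
    zb=np.percentile(P[:,2],98)-.030
    Q=P[P[:,2]>zb+.014][:,:2]
    a=np.linalg.svd(Q-Q.mean(0))[2][0]; a=a*np.sign(a[0])
    for _ in range(4):
        n=np.array([-a[1],a[0]]); t=Q@a; x0=t.min()+.052
        o=np.median((Q@n)[abs(t-x0)<.03])
        b=Q[(abs(t-x0)<.036)&(abs(Q@n-o)<.009)]
        vx,vy,_,_=cv2.fitLine(b.astype(np.float32),cv2.DIST_HUBER,0,.001,.001).ravel()
        a=np.array([vx,vy])*np.sign(vx); 
    n=np.array([-a[1],a[0]]); t=Q@a; o=np.median(b@n); s=Q@n-o
    foot=t[(t<t.min()+.014)&(abs(s)>.008)]; xf=np.median(foot)+.0485
    bw=Q[(t>xf+.046)]; c=circ(bw,None).x
    D=2*c[2]; xb=c[:2]@a
    R=np.array([.024,.02,.016,.012]); i=int(np.argmin(abs(R-.001-c[2])))
    xo=(xf+xb-[.068,.064,.060,.056][i])/2
    return dict(p=a*xo+n*o,yaw=np.arctan2(a[1],a[0]),D=D,i=i,xf=xf-xb,z=np.median(P[(abs(P[:,:2]@a-xo)<.03)&(abs(P[:,:2]@n-o)<.002),2])-.006)
E
cat > est.py <<'E'
from h import *
def est(d,verbose=True):
    W=cloud(d); out=dict(spoons=[],moulds=[],rack=None)
    for P in comps(W):
        e=P.max(0)-P.min(0)
        if e[1]>.2:
            r=P[abs(P[:,2]-.050)<.005]; (cx,cy),(w,h),_=rr=cv2.minAreaRect(r[:,:2].astype(np.float32)*1000)
            bp=cv2.boxPoints(rr); ed=max([bp[1]-bp[0],bp[2]-bp[1]],key=np.linalg.norm); ed=ed*np.sign(ed[1])
            j=P[P[:,2]>.064]
            out["rack"]=(np.array([cx,cy])/1000,np.arctan2(-ed[0],ed[1]),(w,h),j[:,:2].mean(0),j)
        elif np.percentile(P[:,2],95)>.06:
            z=np.percentile(P[:,2],97); r=P[P[:,2]>z-.004]; q=circ(r,.0298); out["moulds"].append((q.x,z,circ(r,None).x[2],len(r)))
        elif len(P)>150: out["spoons"].append(spoon(P))
    return out
E
python3 - <<'E'
from est import *
np.set_printoptions(precision=4,suppress=True)
for n in ("top","side"):
    print(n)
    o=est(dict(np.load(n+"0.npz")))
    r=o["rack"]
    if r:
        print("rack",r[:4]); a=r[1]; c=np.array([np.cos(a),np.sin(a)]); v=np.array([-c[1],c[0]])
        q=(r[4][:,:2]-r[0]); h=np.histogram(q@v,bins=np.arange(-.13,.131,.01)); print(h[0])
        for k in (.09,.03,-.03,-.09):
            s=abs(q@v-k)<.025; print(k,[np.round((q[s&(g*(q@c)>0)]@np.array([c,v]).T).mean(0),4) for g in(1,-1)])
    for m in o["moulds"]: print("mould",*m)
    for s in o["spoons"]: print(s)
E
```

```text
top
rack (array([0.6186, 0.197 ]), np.float32(-0.15547308), (250.8130340576172, 76.89027404785156), array([0.6186, 0.1987]))
[ 0  0 17 16 24 13  0  0 15 16 24 14  0  0 12 16 29 15  0  0 15 13 23 20
  0  0]
0.09 [array([0.0321, 0.0917]), array([-0.0324,  0.0929])]
0.03 [array([0.0315, 0.0315]), array([-0.0318,  0.0317])]
-0.03 [array([ 0.0316, -0.0299]), array([-0.0324, -0.0291])]
-0.09 [array([ 0.0318, -0.0907]), array([-0.0322, -0.0893])]
mould [0.4609 0.3147] 0.07398843127101332 0.02925503004357134 109
mould [0.4649 0.2007] 0.07365327449009088 0.02909986026971474 103
mould [0.4491 0.1117] 0.07395046433650364 0.029641920110329085 101
mould [0.44   0.0014] 0.07378621823777755 0.029350093940129916 95
{'p': array([ 0.6236, -0.1989]), 'yaw': np.float32(0.27552965), 'D': np.float64(0.028414860550578055), 'i': 2, 'xf': np.float64(-0.06017773937905113), 'z': np.float64(0.039180817812650155)}
{'p': array([ 0.45  , -0.1373]), 'yaw': np.float32(0.13278846), 'D': np.float64(0.042623213883358185), 'i': 0, 'xf': np.float64(-0.06564353011201574), 'z': np.float64(0.03892017216523103)}
{'p': array(
[... 490 characters left out ...]
.0353])]
-0.03 [array([ 0.0025, -0.0277]), array([-0.0029, -0.0276])]
-0.09 [array([ 0.0019, -0.0874]), array([-0.0021, -0.0861])]
{'p': array([ 0.4529, -0.1458]), 'yaw': np.float32(0.11749054), 'D': np.float64(0.044000629818434216), 'i': 0, 'xf': np.float64(-0.06594679830059397), 'z': np.float64(0.035220878973909416)}
{'p': array([ 0.6267, -0.2077]), 'yaw': np.float32(0.2696148), 'D': np.float64(0.028476125070708288), 'i': 2, 'xf': np.float64(-0.061177259184387656), 'z': np.float64(0.036598293132337596)}
{'p': array([ 0.4425, -0.2211]), 'yaw': np.float32(0.21709721), 'D': np.float64(0.035927808751574516), 'i': 1, 'xf': np.float64(-0.06318087636112868), 'z': np.float64(0.036870963322240775)}
```

```bash
cat > ctl.py <<'E'
from bench import *
from est import *
from scipy.spatial.transform import Rotation as Ro
np.set_printoptions(precision=4,suppress=True)
RC,RY=np.array([.6187,.1977]),-.1555
def q(psi,tau=0):
    x,y,z,w=(Ro.from_euler('z',psi)*Ro.from_euler('x',np.pi+tau)).as_quat(); return [w,x,y,z]
def clip(k): return RC+(.09-.06*k)*np.array([-np.sin(RY),np.cos(RY)])
def fz(): return state()["ft_force"][2]
def find(i,dump=None):
    d=get_image("top")
    if dump: cv2.imwrite(dump,d["frame"])
    c=[s for s in est(d)["spoons"] if s["i"]==i and abs(s["xf"]+[.067,.0635,.060,.056][i])<.005]
    print("found",c); return c[0] if len(c)==1 else None
def down(xy,z0,z1,Q,fmax,step=.001,v=.03):
    """lower in steps from z0 to z1, stop at contact force fmax; returns z commanded, log"""
    f0=fz(); log=[]; z=z0
    while z>z1+1e-6:
        z=max(z-step,z1); move_l([*xy,z],v,Q); f=fz()-f0; log.append((round(z,4),round(float(f),1)))
        if f>fmax: break
    return z,log
def pick_spoon(s,off=.005):
    Q=q(s["yaw"]); x,y=s["p"]
    move_to([x,y,.13],Q); move_l([x,y,.040-off],.12,Q); close(); hold(.2)
    st=state(); print("gap",st["finger_gap"],st["finger_force"])
    move_l([x,y,.17],.15,Q)
E
python3 - <<'E'
from ctl import *
s=find(0); pick_spoon(s)
c=clip(0); Q=q(RY)
move_to([*c,.17],Q)
move_l([*c,.095],.12); hold(.2)
for n in("wrist","top"): 
    d=get_image(n); cv2.imwrite(f"pics/{n}1.png",d["frame"]); np.savez(n+"1.npz",**d)
t=state(); print(t["time"],t["ee_pos"],t["finger_gap"],t["ft_force"])
cv2.imwrite("pics/both1.png",np.hstack([cv2.imread("pics/wrist1.png")[:,::1],cv2.imread("pics/top1.png")])[:, :][::1] if 0 else cv2.resize(np.hstack([cv2.imread("pics/wrist1.png"),cv2.imread("pics/top1.png")]),(800,300)))
E
```

```text
found [{'p': array([ 0.4498, -0.1372]), 'yaw': np.float32(0.1157332), 'D': np.float64(0.042705748677378884), 'i': 0, 'xf': np.float64(-0.0657384106130876), 'z': np.float64(0.039335711316100204)}]
gap 0.01102846529571511 29.988891184329987
8.1083 [0.633  0.2868 0.0959] 0.01159563896621138 [-0.4266 -0.0818 -0.2331]
```

View pics/both1.png

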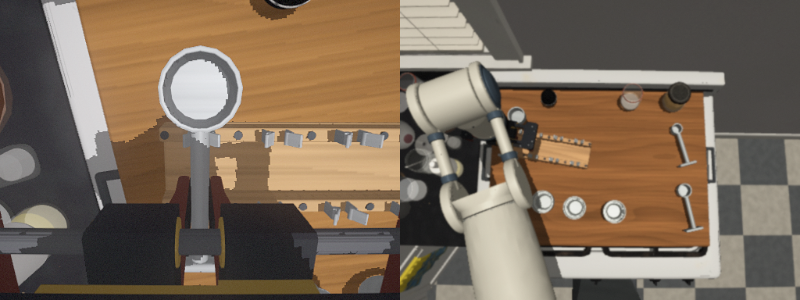

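The wrist view shows spoon a held, with its bowl at about (200,90) of the half-size picture, over clip 0's far jaws. I'll check the fit with wrist depth.

```bash
cat > chk.py <<'E'
from h import *
def chk(d,RC,RY,k,zc):
    W=cloud(d).reshape(-1,3); W=W[np.isfinite(W[:,0])]
    c,s=np.cos(RY),np.sin(RY); L=np.c_[(W[:,:2]-RC)@np.array([[c,-s],[s,c]]),W[:,2]]
    y0=.09-.06*k
    for kk in range(4):
        yy=.09-.06*kk
        for g in(1,-1):
            J=L[(abs(L[:,0]-g*.032)<.012)&(abs(L[:,1]-yy)<.024)&(L[:,2]>.058)&(L[:,2]<.077)]
            if len(J)>30: print("jaw",kk,g,len(J),"x",(J[:,0].min()+J[:,0].max())/2,"y",(np.percentile(J[:,1],[1,99]).mean()),np.percentile(J[:,1],[1,99]),"ztop",np.percentile(J[:,2],98))
    S=L[(abs(L[:,1]-y0)<.04)&(abs(L[:,2]-zc)<.016)&(abs(L[:,0])<.12)]
    S=S[S[:,2]>zc-.008]
    b=S[(S[:,0]>.014)&(S[:,0]<.042)&(abs(S[:,1]-y0)<.02)]
    for x in (.018,.026,.034,.040):
        t=b[abs(b[:,0]-x)<.003]; 
        if len(t)>5: print("bar x",x,"y",np.percentile(t[:,1],[2,98]).mean()-y0,"ztop",np.percentile(t[:,2],95))
    w=S[(S[:,0]>.045)]; w=w[w[:,2]>np.percentile(w[:,2],97)-.004]
    r=circ(w,None).x; print("bowl c",r[0],r[1]-y0,"r",r[2],"z",np.median(w[:,2]))
E
python3 - <<'E'
from chk import *
np.set_printoptions(precision=4,suppress=True)
chk(dict(np.load("wrist1.npz")),np.array([.6187,.1977]),-.1555,0,.1005)
E
```

```text
jaw 0 1 418 x 0.0325973934390935 y 0.08985578746284859 [0.0765 0.1032] ztop 0.07393451733960896
jaw 1 1 650 x 0.03265029820219947 y 0.029995908275020113 [0.0167 0.0433] ztop 0.07372887878967352
jaw 2 1 812 x 0.032474180099473005 y -0.029903947260811282 [-0.0432 -0.0167] ztop 0.07390875932067544
jaw 2 -1 692 x -0.031257536901014044 y -0.029617770518757615 [-0.0429 -0.0163] ztop 0.07347083117398137
bar x 0.018 y 0.0009956878664341695 ztop 0.10764358224681377
bar x 0.026 y 0.0009721270426914508 ztop 0.1075028260441091
bar x 0.034 y 0.0007429196252872056 ztop 0.10765679946391685
bar x 0.04 y 0.000747490389996483 ztop 0.1077381930057107
bowl c 0.06871680471505598 0.0007927411107043758 r 0.021960208423629127 z 0.10682350211444348
```

Alignment is within 1 mm and the bar is level. Pressing in.

```bash
python3 - <<'E'
from ctl import *
c=clip(0); Q=q(RY)
move_l([*c,.072],.08,Q)
z,l=down(c,.072,.0495,Q,28); print(l)
hold(.2); gripper_open(); hold(.2)
print(state()["finger_gap"],state()["ee_pos"])
move_l([*c,.13],.12,Q)
from chk import chk
d=get_image("wrist"); chk(d,RC,RY,0,.056)
s=find(1,"pics/top2.png"); print(state()["time"])
E
```

```text
[(0.071, -0.2), (0.07, -0.9), (0.069, -1.0), (0.068, -0.5), (0.067, -1.0), (0.066, -0.3), (0.065, 0.3), (0.064, -0.4), (0.063, 1.2), (0.062, 3.1), (0.061, 3.9), (0.06, 3.7), (0.059, 3.5), (0.058, 2.6), (0.057, 1.0), (0.056, -0.0), (0.055, -1.0), (0.054, -0.6), (0.053, -1.2), (0.052, -1.4), (0.051, -0.8), (0.05, 4.1), (0.0495, 6.4)]
0.0877269557337073 [0.6326 0.2866 0.0495]
jaw 0 1 928 x 0.03199410371416595 y 0.08970618664520512 [0.0761 0.1033] ztop 0.07363805546672364
jaw 0 -1 800 x -0.031974456566038006 y 0.0899963127352075 [0.0764 0.1036] ztop 0.07349825270327508
jaw 1 1 476 x 0.03256465642702616 y 0.0297852365975382 [0.0162 0.0433] ztop 0.07373170000616786
jaw 1 -1 180 x -0.03142374819244717 y 0.03860036706643308 [0.0339 0.0433] ztop 0.07388293552935907
jaw 2 1 540 x 0.03245186990787258 y -0.02969379574146603 [-0.043  -0.0164] ztop 0.07379030439899165
jaw 2 -1 481 x -0.031721533901442577 y -0.02968511557029219 [-0.0429 -0.0164] ztop 0.07392238656619883
jaw 3 1 232 x 0.032588392575469624 y -0.07990023478526587 [-0.0839 -0.0759] ztop 0.07375419018187636
jaw 3 -1 398 x -0.031214180102344974 y -0.08790225220403045 [-0.0995 -0.0763] ztop 0.07310500016913626
bar x 0.018 y 0.0007107608973150326 ztop 0.06225350430875545
bar x 0.026 y -3.846686543623745e-05 ztop 0.06917771461222577
bar x 0.034 y -4.2863582611102347e-05 ztop 0.07139385931122492
bar x 0.04 y -6.356487308817327e-06 ztop 0.06775554474658388
bowl c 0.06830292613800502 0.0004974983926164939 r 0.022017539214554942 z 0.06134284986531188
found [{'p': array([ 0.4387, -0.2136]), 'yaw': np.float32(0.22711922), 'D': np.float64(0.03528535057570213), 'i': 1, 'xf': np.float64(-0.06343813654384128), 'z': np.float64(0.038986635179198655)}]
16.85
```

Clicked in (bar centre z = 0.056). Next is spoon b into clip 2.

```bash
cat >> ctl.py <<'E'
from chk import chk
def place(k,tau=0):
    c=clip(k); Q=q(RY,tau)
    # bar lies .0055 behind TCP along the tool z: shift TCP so that the bar is over the clip
    a=Ro.from_euler('z',RY)*Ro.from_euler('x',np.pi+tau); o=a.apply([0,0,.0055]); P=lambda z:[c[0]+o[0],c[1]+o[1],z+o[2]]
    move_to(P(.175),Q); move_l(P(.100),.12,Q); hold(.2)
    if tau==0: chk(get_image("wrist"),RC,RY,k,.1005)
    move_l(P(.0775),.08,Q)
    z,l=down(P(0)[:2],P(.0775)[2],P(.0552)[2],Q,28); print(l)
    hold(.2); gripper_open(); hold(.2); print(state()["finger_gap"])
    move_l((np.array(P(z-o[2]))-.08*a.apply([0,0,1])).tolist(),.12,Q)
E
python3 - <<'E'
from ctl import *
s=find(1)
pick_spoon(s); place(2)
chk(get_image("wrist"),RC,RY,2,.056)
find(2); print(state()["time"])
E
```

```text
found [{'p': array([ 0.4388, -0.2138]), 'yaw': np.float32(0.22682464), 'D': np.float64(0.0352256159848253), 'i': 1, 'xf': np.float64(-0.0632535570095546), 'z': np.float64(0.03884589209280182)}]
gap 0.011018771188376866 29.980124831199646
jaw 0 1 1350 x 0.032031490375159455 y 0.08949497232605935 [0.0764 0.1026] ztop 0.07334131584022242
jaw 0 -1 1104 x -0.03199448917437022 y 0.08949107959669088 [0.0763 0.1026] ztop 0.07313426828548611
jaw 1 1 677 x 0.032504447412678446 y 0.029706803954325213 [0.0163 0.0431] ztop 0.07391440831742856
jaw 2 1 420 x 0.032413011561609785 y -0.030240561546043723 [-0.0436 -0.0169] ztop 0.07381544769595232
jaw 3 1 662 x 0.03232821828631151 y -0.09008539314993763 [-0.1033 -0.0768] ztop 0.07391688233365688
bar x 0.018 y 0.0008998602184064064 ztop 0.10708310632671006
bar x 0.026 y 0.0006566334357069326 ztop 0.10712090853844862
bar x 0.034 y 0.000643553089550046 ztop 0.10702432734660387
bar x 0.04 y 0.0006442025320516007 ztop 0.10702714092842171
bowl c 0.0641963399834656 0.0006513341533557447 r 0.017993738604423232 z 0.1062850113513068
[(np.float64(0.071), 0.1), (
[... 1051 characters left out ...]
438 -0.0166] ztop 0.07385876435021088
jaw 2 -1 801 x -0.031983627146232374 y -0.030265879701870464 [-0.0436 -0.017 ] ztop 0.07349312500846744
jaw 3 1 467 x 0.03240903862636359 y -0.09022892955380636 [-0.1037 -0.0768] ztop 0.07385803983988559
jaw 3 -1 185 x -0.03138868836712255 y -0.08131538039678829 [-0.086  -0.0766] ztop 0.07378985214624471
bar x 0.018 y 0.00039653652158615216 ztop 0.06235309814787306
bar x 0.026 y -1.1275762922258181e-05 ztop 0.06991394276981669
bar x 0.034 y 3.212146185123388e-05 ztop 0.07101078353539883
bar x 0.04 y 0.0004014117326834321 ztop 0.06649052853371226
bowl c 0.06373961636122513 0.0004773025594868169 r 0.018040777646467714 z 0.06136789760961997
found []
33.5167
```

```bash
python3 - <<'E'
from ctl import *
move_to([.45,.1,.25],q(RY))
d=get_image("top"); cv2.imwrite("pics/top3.png",d["frame"]); np.savez("top3.npz",**d)
o=est(d); print(o["spoons"]); print(o["moulds"])
E
```

```text
[{'p': array([ 0.67  , -0.2305]), 'yaw': np.float32(0.4295768), 'D': np.float64(0.03865838756126451), 'i': 1, 'xf': np.float64(-0.0656011679419426), 'z': np.float64(0.03882760510945205)}]
[(array([0.4399, 0.0016]), np.float64(0.0742422607301177), np.float64(0.029005356708358878), 37)]
```

View pics/top3.png

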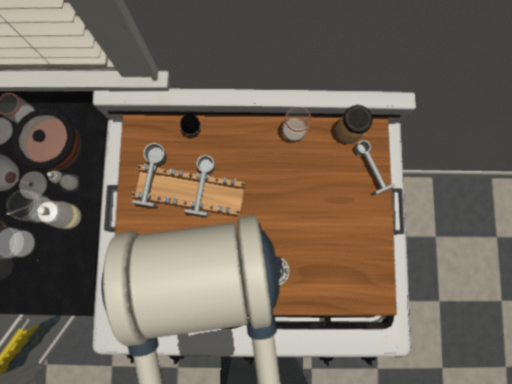

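Spoon c has been knocked: its bowl is now at (363,148), near the honey jar, and its foot is at about (380,191). I'll refit it on the bar and foot.

```bash
python3 - <<'E'
from ctl import *
d=dict(np.load("top3.npz")); W=cloud(d).reshape(-1,3); W=W[np.isfinite(W[:,0])]
jar=W[(W[:,2]>.098)&(W[:,2]<.112)&(W[:,0]>.69)&(abs(W[:,1]+.18)<.06)]; jc=circ(jar[:0] if 0 else jar,None).x if 0 else (np.percentile(jar[:,:2],[1,99],0)); print("jar top ext",jc)
P=W[(W[:,2]>.034)&(W[:,2]<.053)&(W[:,0]>.58)&(W[:,0]<.76)&(W[:,1]<-.17)]
yaw=.43;x0=np.array([.67,-.2305])
for _ in range(5):
    a=np.array([np.cos(yaw),np.sin(yaw)]); n=np.array([-a[1],a[0]]); L=(P[:,:2]-x0)@np.c_[a,n]
    b=L[(abs(L[:,0])<.036)&(abs(L[:,1])<.009)]; m=np.polyfit(b[:,0],b[:,1],1)
    f=L[(L[:,0]<-.036)&(L[:,0]>-.065)&(abs(L[:,1])>.008)&(abs(L[:,1])<.03)]
    dx=np.median(f[:,0])+.0485; x0=x0+a*dx+n*m[1]; yaw+=m[0]; print(x0,yaw,dx,m,len(f),f.min(0),f.max(0))
w=L[(L[:,0]>.042)&(L[:,0]<.085)&(abs(L[:,1])<.025)]; print(np.histogram(w[:,0],8),w.max(0),w.min(0)); 
r=circ(w,.014).x; print("bowl",r)
E
```

```text
jar top ext [[ 0.7419 -0.2321]
 [ 0.88   -0.1292]]
[ 0.6696 -0.2313] 0.4283401799551519 -0.0007094556798512147 [-0.0017 -0.0005] 48 [-0.0526 -0.0261] [-0.0458  0.0248]
[ 0.6695 -0.2313] 0.4330859019564396 -0.0001003087617652762 [0.0047 0.    ] 47 [-0.0519 -0.0256] [-0.0451  0.0252]
[ 0.6695 -0.2313] 0.43321314669457733 -1.0063823525155446e-06 [ 0.0001 -0.    ] 48 [-0.0517 -0.0255] [-0.0451  0.0254]
[ 0.6695 -0.2313] 0.4332165593727037 4.0246494664719634e-08 [ 0. -0.] 48 [-0.0517 -0.0255] [-0.0451  0.0254]
[ 0.6695 -0.2313] 0.43321665090005823 1.0902172845050906e-09 [ 0. -0.] 48 [-0.0517 -0.0255] [-0.0451  0.0254]
(array([14, 17, 16, 12, 15, 19,  6, 14]), array([0.0421, 0.0475, 0.0528, 0.0582, 0.0635, 0.0689, 0.0743, 0.0796,
       0.085 ])) [0.085  0.0173] [ 0.0421 -0.0172]
bowl [ 0.0609 -0.0003]
```

```bash
python3 - <<'E'
from ctl import *
s=dict(p=np.array([.6692,-.2314]),yaw=.4332)
move_to([.60,-.2,.25],q(.4332))
pick_spoon(s)
move_l([.60,-.1,.19],.2,q(RY))
place(3,.35)
c=clip(3); move_to([*c,.15],q(RY)); hold(.2)
d=get_image("wrist"); cv2.imwrite("pics/w4.png",d["frame"]); chk(d,RC,RY,3,.056); chk(d,RC,RY,2,.056)
print(state()["time"])
E
```

```text
gap 0.01122346010790137 29.99202847480774
[(np.float64(0.0713), 0.0), (np.float64(0.0703), -0.2), (np.float64(0.0693), 0.5), (np.float64(0.0683), 0.8), (np.float64(0.0673), 0.7), (np.float64(0.0663), 0.6), (np.float64(0.0653), -0.5), (np.float64(0.0643), 0.5), (np.float64(0.0633), 1.7), (np.float64(0.0623), 4.3), (np.float64(0.0613), 3.6), (np.float64(0.0603), 5.4), (np.float64(0.0593), 3.7), (np.float64(0.0583), 2.0), (np.float64(0.0573), 1.4), (np.float64(0.0563), 1.0), (np.float64(0.0553), 0.3), (np.float64(0.0543), -0.9), (np.float64(0.0533), -1.9), (np.float64(0.0523), -1.4), (np.float64(0.0513), 0.0), (np.float64(0.0503), 5.0), (np.float64(0.05), 6.1)]
0.08791545990524469
jaw 0 1 733 x 0.03201384233761895 y 0.08759165149425312 [0.0763 0.0989] ztop 0.07308184993715974
jaw 0 -1 724 x -0.0320072996180817 y 0.08918734561912131 [0.0761 0.1023] ztop 0.07339827736174508
jaw 1 1 440 x 0.03259476575158769 y 0.02970506596273767 [0.0163 0.0431] ztop 0.07360502075784255
jaw 1 -1 414 x -0.031459843564326975 y 0.029656257179266038 [0.0165 0.0428] ztop 0.07376992888596251
jaw 2 1 786 x 0.0319
[... 1174 characters left out ...]
552 [-0.0437 -0.0169] ztop 0.07346588787131501
jaw 2 -1 469 x -0.03194957828223875 y -0.034572827232476996 [-0.0439 -0.0253] ztop 0.07338118952994455
jaw 3 1 783 x 0.03188018765545765 y -0.09026279947503876 [-0.1036 -0.0769] ztop 0.07371530437883606
jaw 3 -1 762 x -0.032018867964349815 y -0.08630011452720451 [-0.1037 -0.0689] ztop 0.07358124975204347
bar x 0.018 y -2.79672635859346e-05 ztop 0.06199044148382941
bar x 0.026 y -0.004547017947784879 ztop 0.07063941563306746
bar x 0.034 y -0.00033376946099612087 ztop 0.07111134982515864
bar x 0.04 y -8.065064513290698e-05 ztop 0.06829422057415316
bowl c 0.0637832027299783 0.0002246166706251218 r 0.018149037022127123 z 0.061206694203979284
51.7167
```

View pics/w4.png

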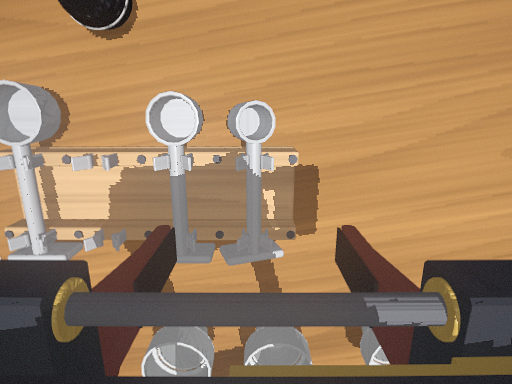

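Spoon c is clicked home but rolled about 0.35 rad, well inside the 1 rad limit. Now the moulds: the base is the one at (0.449, 0.112), gripped along x.

```bash
cat >> ctl.py <<'E'
def mould(xy,base,n,T=.23):
    Q=q(np.pi/2)
    move_to([*xy,T],Q); move_l([*xy,.10],.2,Q); move_l([*xy,.058],.08,Q); close(); hold(.2)
    st=state(); print("gap",st["finger_gap"],st["finger_force"])
    move_l([*xy,T],.15,Q); move_l([*base,T],.15,Q)
    z0=.058+.027*n
    move_l([*base,z0+.032],.12,Q); hold(.3)
    z,l=down(base,z0+.032,z0-.0015,Q,3.5,.0015); print("above home",z-z0,l)
    return z-z0
def release(T=.23):
    gripper_open(); hold(.2); p=state()["ee_pos"]; move_l([p[0],p[1],T],.15,q(np.pi/2))
E
python3 - <<'E'
from ctl import *
if inverse_kinematics([.4649,.2007,.23],q(np.pi/2)) is None: print("no ik")
e=mould([.4649,.2007],[.4491,.1117],1)
print(state()["time"])
if abs(e)<.004: release()
d=get_image("wrist"); cv2.imwrite("pics/w5.png",d["frame"])
E
```

```text
gap 0.06096197313026407 30.000257142819464
above home -0.0010000000000000286 [(0.1155, -0.2), (0.114, 0.0), (0.1125, -0.4), (0.111, -0.1), (0.1095, -0.6), (0.108, -0.7), (0.1065, -0.5), (0.105, 0.6), (0.1035, 0.9), (0.102, 0.1), (0.1005, 0.4), (0.099, -0.2), (0.0975, -0.0), (0.096, -0.1), (0.0945, 1.2), (0.093, -0.8), (0.0915, -0.1), (0.09, -0.5), (0.0885, -1.1), (0.087, 0.7), (0.0855, -0.6), (0.084, 7.6)]
64.225
```

View pics/w5.png

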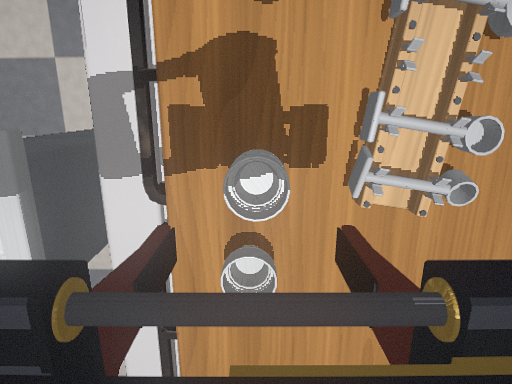

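The column of two stands nested at (256,185), with the single mould at (250,270). Contact came at home height with 7.6 N. Continuing.

```bash
python3 - <<'E'
from ctl import *
base=[.4491,.1117]
for n,m in ((2,[.440,.0014]),(3,[.4609,.3147])):
    e=mould(m,base,n); print(state()["time"])
    if abs(e)>.004: print("STOP"); break
    release()
else:
    move_to([.25,-.5,.25],q(.34)); 
    for c in("top","side"):
        d=get_image(c); cv2.imwrite(f"pics/{c}6.png",d["frame"]); np.savez(c+"6.npz",**d)
    cv2.imwrite("pics/fin.png",cv2.resize(np.hstack([cv2.imread("pics/top6.png")[90:330,90:410],cv2.imread("pics/side6.png")[90:330,90:410]]),(800,300),interpolation=cv2.INTER_AREA))
    W=cloud(np.load("top6.npz"))
    for P in comps(W,minp=20): print(len(P),P.min(0),P.max(0),np.median(P,0))
    for z in (.1535,.1265):
        P=W[(abs(W[...,2]-z)<.004)&(W[...,0]<.52)&(W[...,0]>.38)&(abs(W[...,1]-.11)<.06)]; 
        if len(P)>15: print(z,len(P),circ(P,.0298).x)
E
```

```text
gap 0.06103999101482056 30.000529373064637
above home -0.0010000000000000148 [(0.1425, -0.8), (0.141, -0.7), (0.1395, -0.1), (0.138, -0.0), (0.1365, 0.5), (0.135, -0.3), (0.1335, 0.0), (0.132, -0.2), (0.1305, -0.8), (0.129, -0.2), (0.1275, 0.3), (0.126, -1.4), (0.1245, -1.1), (0.123, -0.7), (0.1215, 0.3), (0.12, 0.3), (0.1185, -0.3), (0.117, -0.1), (0.1155, 0.7), (0.114, -0.5), (0.1125, -0.3), (0.111, 6.4)]
77.8
gap 0.061910621464959584 30.000525964424014
above home -0.0010000000000000286 [(0.1695, 0.8), (0.168, 0.6), (0.1665, -0.2), (0.165, 0.8), (0.1635, 0.1), (0.162, -0.4), (0.1605, 0.2), (0.159, -0.7), (0.1575, 0.2), (0.156, 0.2), (0.1545, 0.7), (0.153, 1.2), (0.1515, -0.4), (0.15, -0.4), (0.1485, 0.1), (0.147, 1.3), (0.1455, -0.8), (0.144, 1.2), (0.1425, 0.5), (0.141, 0.0), (0.1395, 0.1), (0.138, 5.9)]
91.8333
3545 [0.5513 0.0676 0.026 ] [0.715  0.3256 0.0769] [0.6304 0.184  0.0498]
833 [0.4202 0.0809 0.0492] [0.4785 0.1412 0.1566] [0.4478 0.1133 0.1239]
0.1535 128 [0.4485 0.1113]
0.1265 228 [0.4476 0.109 ]
```

View pics/fin.png

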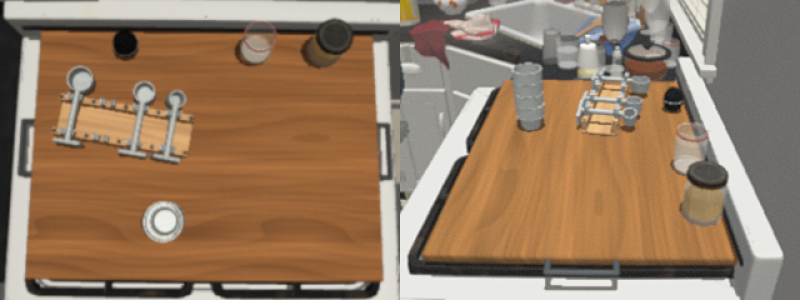

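The final view shows all three spoons seated in size order, the four moulds in one column (rim at z = 0.154, fully home), and the bystanders in place. Handing in.

```bash
python3 - <<'E'
from bench import *
print(job_done(), state()["time"])
E
```

```text
the job is handed in; nothing more can be done
the job is handed in; nothing more can be done
```

The job is handed in: the three spoons present are clicked into clips 0, 2 and 3 in size order (the smallest rolled about 0.35 rad, inside the 1 rad limit), all four moulds are nested in one column with at most about 8 N of contact, and both jars and the timer were left alone; no verdict was returned.

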